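Fit the return spring of a dish holder

TASK

Fit the tension spring to the dish holder: put its hook fully down into the hole of the brass anchor block, then stretch the spring and drop its eye over the post on the blue sliding jaw, so that the spring, left on its own, holds the jaw shut against the dish. The hole must be felt for: press and search gently, without forcing the spring against the holder, and do not disturb the bottle, cup and timer beside it.

Things in the scene. Friction and masses are not known exactly. Their poses are not given: they have to be found in the camera images.
- holder: fixed dish holder: aluminium base 120 (x) x 252 (y) x 10 mm, culture dish on it; origin under its centre on the worktop, z up, +y points from brass anchor block to post. Spring lane along y at x = -30 mm: grey bed rail 10 mm wide, top z = 34 mm, y = -44 to 36 mm, beyond the anchor block. The dish side (x over 0) is under 33 mm high
- anchor_mid (a point): middle of the range where the anchor hole may be, in the lane (holder x = -30, y = -85 mm), at the block's top, z = 34 mm; axes as the holder. Brass anchor block: 22 (x) x 54 (y) mm, flat top; at its centre a round through hole, 9 mm diameter, edge barely broken. The block is clamped where it was left and not measured: its hole is up to 12 mm either way along y from here
- post (a point): on the axis of the jaw's steel post, 42 mm above the worktop, where the eye lies when home. Shoulder: 20 mm diameter, top 39.5 mm above the worktop; neck 6 mm diameter; tapered head 8.4 mm diameter, 46 to 51.5 mm above the worktop. In the lane (holder x = -30 mm), at holder y = 53 mm when the jaw is shut; moves with the jaw
- jaw (a joint): blue sliding jaw with the post, m: 0 = shut against the dish, grows as it opens along the holder's +y (away from the anchor block), at most 0.014; starts 5 to 10 mm open. About 1.5 N of friction; only the spring will pull it shut
- spring: tension spring, about 60 g, loose on the cradle, leg down. Origin on its axis at the hook leg; y along the spring to the eye, z up. Hook leg 6 mm diameter, cut flat 22 mm below the axis. Red plastic sleeve to grip: 14 (x) x 24 (y) x 16 (z) mm, y = 12 to 36 mm, centred on the axis. Coil 15 mm diameter, y = 36 to 80 mm. Fully hooked and lying on the rail, its axis is 42 mm above the worktop
- hook_tip (a point): lowest point of the hook leg, 22 mm below the spring's axis and 14 mm below the underside of the red sleeve; 20 mm above the worktop when the hook is fully in
- eye (a point): centre of the level wire eye (4 mm wire, inner diameter 12 mm), 118 mm from the hook leg unstretched. Yellow plastic sleeve to grip, 14 x 24 x 16 mm: its centre is 26 mm from here towards the hook. The spring resists with 3 N at first and 0.2 N more per mm, at most 50 mm of stretch; next to the yellow sleeve it bends easily up and down (0.25 N m per rad)
- cradle: fixed grey cradle, base 44 (x) x 150 (y) x 8 mm, origin under its centre; two supports 10 (x) x 18 (y) mm, tops at z = 26 mm, at x = 0, y = -35 and 33 mm, carry the two sleeves of the spring (axis at z = 34 mm, hook leg near y = -59 mm, spring's y along the cradle's y)
- reagent_bottle: small white reagent bottle with a blue cap, 38 mm diameter, 70 mm high, loose; bystander, origin under its centre
- sample_cup: white sample cup with a coloured lid, 52 mm diameter, 68 mm high, loose; bystander, origin under its centre
- timer: white bench timer, 28 x 66 x 63 mm, loose; bystander, origin under its centre
Mind the look-alikes: they are no part of the job. What is shaped like the spring but orange is not meant.

How it is judged:
On the way, in this order (a step that is already met when the one before it is completed fails the run):
1. the hook leg is down in the hole of the anchor block (tip at most 26 mm above the holder's underside, in the lane) (z of hook_tip in the frame of holder between 0.012 and 0.026 m and x of hook_tip in the frame of holder between -0.036 and -0.024 m and y of hook_tip in the frame of holder between -0.104 and -0.066 m), for 0.2 s.
2. the spring is stretched from the hooked end: its eye at least 4 mm farther from the hook than at rest, the hook leg still in the hole (horizontal distance between spring and eye above 0.122 m and z of hook_tip in the frame of holder below 0.03 m and x of hook_tip in the frame of holder between -0.038 and -0.022 m and y of hook_tip in the frame of holder between -0.107 and -0.063 m), for 0.1 s.
At the end, for the whole second after the job is handed in: hook leg fully in the anchor hole (tip under 25 mm above the holder's underside, within 6 mm of the lane's line, at y -104 to -66 mm of the holder); eye round the post's neck (within 5 mm of its axis, 4 mm in height); jaw shut to 1.5 mm; spring at rest (z of hook_tip in the frame of holder between 0.012 and 0.025 m and x of hook_tip in the frame of holder between -0.036 and -0.024 m and y of hook_tip in the frame of holder between -0.104 and -0.066 m and horizontal distance between eye and post below 0.005 m and z of eye in the frame of post between -0.004 and 0.004 m and value of joint jaw below 0.0015 m and linear speed of spring below 0.02 m/s); the robot touches nothing.
It fails at once if the spring is forced against the holder with more than 50 N (contact force between spring and holder above 50 N).
It fails at once if the reagent bottle is moved more than 20 mm (distance of reagent_bottle from where it was at the start of the episode above 0.02 m).
It fails at once if the sample cup is moved more than 20 mm (distance of sample_cup from where it was at the start of the episode above 0.02 m).
It fails at once if the timer is moved more than 20 mm (distance of timer from where it was at the start of the episode above 0.02 m).
It also fails if it takes over 64 s, if anything falls off the work surface, if the arm or the gripper's body presses on something with over 40 N, if the wrist force passes 120 N, or if a joint passes its speed limit or range.

ROBOT

A 6-joint arm with a two-finger parallel gripper is mounted at the origin on a cart in front of the work surface, level with it; the furniture and walls round the work are solid. World frame = base frame: x ahead of the robot, y to its left, z up, the work surface at z = 0. Lengths are in m, angles in rad, forces in N, time in s.
With the tool pointing down it reaches from about 0.35 to 0.775 m from the base axis. Payload 7.3 kg.
Tool frame: the origin (TCP) lies at the very end of the fingers, on their centre line; the grasp point (between the pads) lies 19 mm behind it; z points along the fingers, y is the line along which they close (so a half turn about z gives the same grasp; the last joint's range is limited). The gripper opens to 92 mm and grips with 3 to 60 N. Pads are 19 mm wide; open, the fingers measure 130 mm over their backs; the gripper's body (75 mm by 190 mm) begins 47 mm behind the grasp point.
Start: joints at [1.033, 0.342, 1.524, -0, 1.275, -0.146], TCP at [0.2, 0.485, 0.227] pointing down, gripper open.
Joint ranges: [-2.53, 2.53], [-0.77, 2.02], [0.04, 2.7], [-1, 4.14], [0.28, 2.66], [-3.11, 3.11]. Speed limits (rad/s): [2.57, 2.57, 3.14, 3.14, 3.14, 3.14].

INTERFACE

Orientations are given as [roll, pitch, yaw] about the fixed x, y, z axes, in that order (R = Rz(yaw) Ry(pitch) Rx(roll)).
In Python, from cell import robot, read_camera, get_calibration gives the robot as it stands. The module is installed in compiled form; this text tells all that it offers.
- The arm moves only by the tool send_rows, never from a script. Its argument "plan" is a list of rows, each a list of 2 entries, a list of its own where there are three numbers: the shift along the tool's x, y, z as a fraction of full scale, then the turn, a rotation vector about the tool's x, y, z as a fraction of full scale. A call has exactly 10 rows; each row shifts and turns the commanded pose from where the row before left it, along the tool's axes as they then stand; what a row does not reach is not made up. Full scale, the value 1, is 0.025 m for a shift and 90 degrees for a turn. A row lasts 1/8 s, in which the tool goes at most 62.5 mm and 10.7 degrees, less where a joint would pass 70% of its speed; a pose out of reach is approached as far as the arm can. A call with a number of a shift or a turn outside -1 to 1 is refused whole. A call with a gripper value outside its range is refused whole. "gripper" is the opening, from -1 (shut) to 1 (fully open), so that 0 is half open, set as the call begins (left out, the last holds). The fingers move at their own pace and stop on an object; "force" is the grip in N (left out, the last holds). Time passes only in rows, so rows that do not move let the fingers close, or fill a call up. It gives the time, the measured TCP pose, the force, the opening and the grip force at its end, in the units of the state.
- robot.observe(): the state, without advancing time (a new reading comes with each control period).
- read_camera(name): name is "side" or "top" or "wrist"; returns (picture, depth): 420x560x3 uint8, blue, green, red; 420x560 float32, m along the optical axis (not along the pixel's ray), 0 where there is no reading.
- get_calibration(name): a dict with "intrinsics" (3x3 intrinsics, pixels), "rvec" (rotation vector, rad) and "tvec" (3), from world to camera coordinates, as OpenCV has them. Camera axes: x right, y down, z forward; pixel columns grow to the right and rows downward; lengths in m; the calibration is good to about 2 mm. A picture is of the moment at which its call begins: read the wrist's pose just before it. get_calibration takes no time and is no camera call; for the wrist camera it gives the pose at the moment of the call.
- robot.hand_in(): hands the job in; it is judged then, once.
The state is a dict: "time": time; "qpos": joint angles; "qvel": joint speeds; "joint_efforts": joint torques, N m; "tool_pos": TCP position; "tool_rot": TCP orientation; "contact_force": force on the tool from outside, world axes, zero at the start; "torque": the same for the moment, N m; "opening": finger opening in m; "grip_force": force on a finger pad.
Only numpy, scipy, OpenCV 4.12 (cv2) and the standard library are available. Lean on these libraries where they do the work, as an engineer would, in place of code of your own. Each camera call takes 0.05 s, during which the arm holds its last target. There are 200 camera calls.

## Working session

There is one attempt and no reset: what is moved stays moved. The work goes in short steps, Python scripts to look and compute and a tool call to move; the robot and the scene stay as the last step left them, time stands still between calls to the robot, and variables do not carry over. Pictures are saved under pics/ and viewed, at most 10 in all, crops included, and the job is handed in when it is done.

Besides the shell and the picture viewer there is one more tool, called as a command line: name --argument value ..., lists and objects as JSON in quotes. send_rows: Moves the arm, as the interface text tells. Shift numbers are shares of 0.025 m and turn numbers shares of 90 degrees, none past 1 either way. Its arguments: {"type":"object","properties":{"plan":{"type":"array"},"gripper":{"type":"number"},"force":{"type":"number"}},"required":["plan"]}

```bash
mkdir -p pics; cat > h.py <<'E'
import numpy as np, cv2
from cell import robot, read_camera, get_calibration
def cal(n):
    c=get_calibration(n); R=cv2.Rodrigues(np.array(c["rvec"],float))[0]
    return np.array(c["intrinsics"]),R,np.array(c["tvec"],float).ravel()
def pts(depth,c):  # world point per pixel
    K,R,t=c; v,u=np.mgrid[0:depth.shape[0],0:depth.shape[1]]
    p=np.stack([(u-K[0,2])/K[0,0]*depth,(v-K[1,2])/K[1,1]*depth,depth],-1)
    return (p-t)@R
def ray(u,v,z,c):
    K,R,t=c; d=R.T@np.array([(u-K[0,2])/K[0,0],(v-K[1,2])/K[1,1],1]); o=-R.T@t
    return o+d*(z-o[2])/d[2]
def proj(P,c):
    K,R,t=c; q=(K@(R@np.asarray(P,float)+t)); return q[:2]/q[2]
E
python3 - <<'E'
from h import *
s=robot.observe(); print({k:np.round(v,3) for k,v in s.items()})
for n in("top","side"):
    i,d=read_camera(n); cv2.imwrite(f"pics/{n}0.png",i); np.savez(f"pics/{n}0.npz",i=i,d=d)
    c=cal(n); print(n,np.round(c[0],1).tolist(),np.round(-c[1].T@c[2],3),np.round(c[1],2).tolist())
E
```

```text
{'time': np.float64(0.0), 'qpos': array([ 1.033,  0.343,  1.525,  0.   ,  1.275, -0.146]), 'qvel': array([ 0.001, -0.002,  0.002, -0.001, -0.   ,  0.   ]), 'joint_efforts': array([-1.0000e-03, -4.3124e+01, -2.4421e+01,  7.1000e-02,  5.6000e-02,
       -0.0000e+00]), 'tool_pos': array([0.2  , 0.485, 0.226]), 'tool_rot': array([-3.14, -0.  ,  2.75]), 'contact_force': array([-0.484, -0.398,  0.411]), 'torque': array([-0.028, -0.004, -0.   ]), 'grip_force': np.float64(0.0), 'opening': np.float64(0.092)}
top [[438.1, 0.0, 277.5], [0.0, 438.1, 210.8], [0.0, 0.0, 1.0]] [ 0.332 -0.032  1.222] [[-0.03, -1.0, -0.01], [-0.99, 0.03, -0.16], [0.16, 0.01, -0.99]]
side [[455.6, 0.0, 277.4], [0.0, 455.6, 215.9], [0.0, 0.0, 1.0]] [ 0.344 -1.096  0.591] [[0.99, -0.17, -0.01], [-0.08, -0.43, -0.9], [0.14, 0.89, -0.43]]
```

View pics/top0.png

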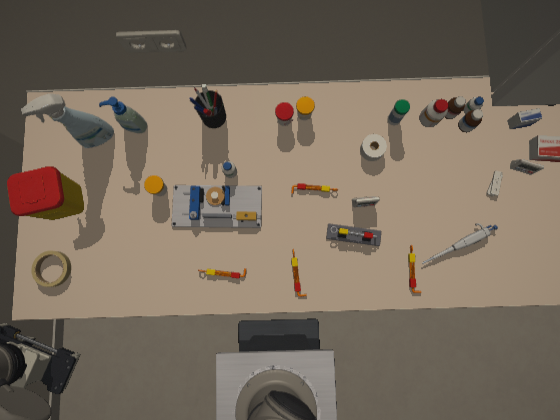

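View pics/side0.png

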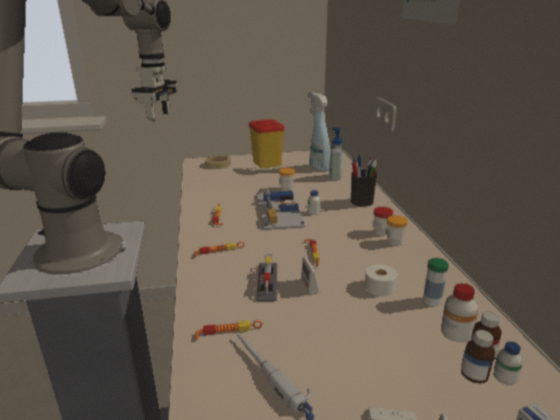

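The top view shows the holder at px (217,206) with the anchor at (246,216) on the right and the blue jaw on the left. The cradle with the red/yellow spring is at (354,236), with its red (hook) end on the right, and the timer is at (365,201). Spring +y and holder +y both run roughly along world +y.

```bash
python3 - <<'E'
from h import *
z=np.load("pics/top0.npz"); i,d=z["i"],z["d"]; c=cal("top")
P=pts(d,c)
for n,(u0,u1,v0,v1),(a,b) in (("holder",(165,270,178,235),(0.004,0.016)),("cradle",(322,388,220,250),(0.004,0.013))):
    m=np.zeros(d.shape,bool); m[v0:v1,u0:u1]=1
    m&=(P[...,2]>0.004)
    q=P[m][:,:2].astype(np.float32); r=cv2.minAreaRect(q); print(n,m.sum(),r, np.percentile(P[m][:,2],[5,50,95]))
hsv=cv2.cvtColor(i,cv2.COLOR_BGR2HSV)
for n,lo,hi,zz in(("yellow",(22,150,100),(35,255,255),.042),("red",(0,180,80),(6,255,255),.042)):
    m=cv2.inRange(hsv,lo,hi); m[:220]=0;m[250:]=0;m[:,:325]=0;m[:,390:]=0
    v,u=np.nonzero(m); print(n,len(u),u.mean(),v.mean(),ray(u.mean(),v.mean(),zz,c),np.median(P[v,u],0))
m=cv2.inRange(hsv,(15,120,80),(30,255,255)); m[:205]=0;m[228:]=0;m[:,:232]=0;m[:,262:]=0
v,u=np.nonzero(m); print("brass",len(u),ray(u.mean(),v.mean(),.034,c),np.median(P[v,u],0))
a=cv2.resize(i[170:240,160:270],(800,509),interpolation=cv2.INTER_CUBIC); cv2.imwrite("pics/hold.png",a)
E
```

```text
holder 3819 ((0.4853942394256592, 0.13289563357830048), (0.33946505188941956, 0.2957651913166046), 88.14254760742188) [0.00590958 0.01109158 0.03484644]
cradle 848 ((0.43891602754592896, -0.16557897627353668), (0.11910135298967361, 0.3207584619522095), 18.27055549621582) [0.00471822 0.00883424 0.04206993]
yellow 46 343.0652173913044 230.6086956521739 [ 0.46727998 -0.19580613  0.042     ] [ 0.46685925 -0.19561658  0.04119213]
red 42 367.9761904761905 234.88095238095238 [ 0.45362035 -0.26223452  0.042     ] [ 0.45351501 -0.26216358  0.04111607]
brass 150 [0.5180974  0.06762225 0.034     ] [0.51782824 0.06773414 0.0332057 ]
```

View pics/hold.png

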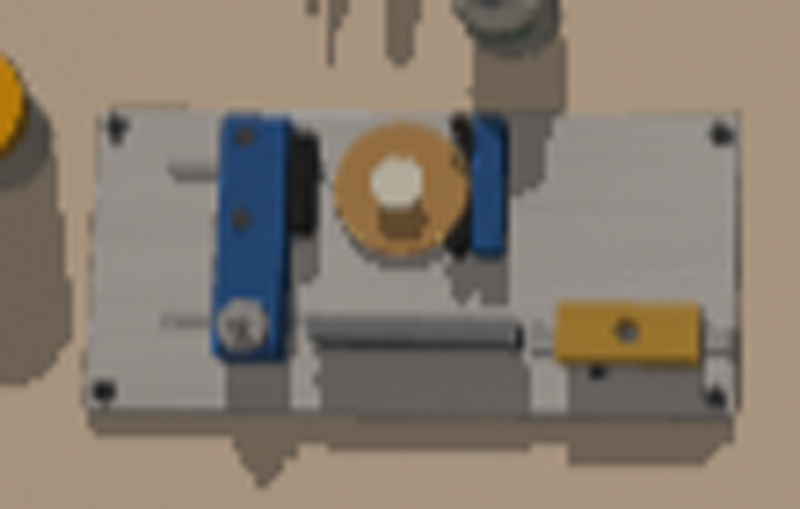

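```bash
cat >> h.py <<'E'
def rows(w,yaw,dz=0,n=10,turn=0):
    """world step per row (m), yaw deg, turn per row deg about tool z -> printed fractions"""
    for k in range(n):
        a=np.radians(yaw-turn*k); print(np.round([(w[0]*np.cos(a)+w[1]*np.sin(a))/.025,(w[0]*np.sin(a)-w[1]*np.cos(a))/.025,-dz/.025],2).tolist())
E
python3 - <<'E'
from h import *
c=cal("top"); H=ray(245.8,214.9,.034,c);Po=ray(192.7,214.2,.0515,c); print("hole",H,"post",Po, "ang",np.degrees(np.arctan2(*(Po-H)[1::-1])))
f=lambda x,y:(160+x/7.27-.43,170+y/7.27-.43)
S=[ray(*f(*p),.010,c) for p in((104,390),(715,397),(117,128),(722,133))]
print(np.round(S,4)); print([np.degrees(np.arctan2(*(a-b)[1::-1])) for a,b in((S[0],S[1]),(S[2],S[3]))],np.mean(S,0))
rows((.0145,-.0205),157.6,n=8,turn=9.9); rows((.0145,-.0205),78.4,n=1)
c=cal("wrist"); s=robot.observe(); print("cam",-c[1].T@c[2]-s["tool_pos"],c[1][2],c[0][0,0])
E
```

```text
hole [0.51983412 0.06740863 0.034     ] post [0.5235331  0.21011113 0.0515    ] ang 88.51517142503005
[[0.5064 0.2715 0.01  ]
 [0.4963 0.036  0.01  ]
 [0.6096 0.2674 0.01  ]
 [0.5999 0.031  0.01  ]]
[np.float64(87.55308230384087), np.float64(87.65844242270772)] [0.55306165 0.15147444 0.01      ]
[-0.85, -0.54, 0.0]
[-0.93, -0.38, 0.0]
[-0.98, -0.22, 0.0]
[-1.0, -0.05, 0.0]
[-1.0, 0.13, 0.0]
[-0.96, 0.3, 0.0]
[-0.89, 0.46, 0.0]
[-0.8, 0.6, 0.0]
[-0.69, 0.73, 0.0]
cam [-0.07841724  0.03279841  0.15866905] [ 0.28594713 -0.11897589 -0.95083068] 313.26630648935094
```

send_rows --plan '[[[-0.85,-0.54,0],[0,0,0.11]],[[-0.93,-0.38,0],[0,0,0.11]],[[-0.98,-0.22,0],[0,0,0.11]],[[-1,-0.05,0],[0,0,0.11]],[[-1,0.13,0],[0,0,0.11]],[[-0.96,0.3,0],[0,0,0.11]],[[-0.89,0.46,0],[0,0,0.11]],[[-0.8,0.6,0],[0,0,0]],[[-0.8,0.6,0],[0,0,0]],[[-0.8,0.6,0],[0,0,0]]]' --gripper -0.1 --force 25

```text
time: 1.35
tool_pos: [0.3454, 0.2795, 0.2265]
tool_rot: [-3.141, 0.0, 1.54]
contact_force: [0.4, 0.3, 0.2]
opening: 0.0414
grip_force: 0.0
```

send_rows --plan '[[[-1,0.5,0],[0,0,0]],[[-1,0.5,0],[0,0,0]],[[-1,0.5,0],[0,0,0]],[[-1,0.5,0],[0,0,0]],[[-1,0.4,0],[0,0,0]],[[-1,0,0],[0,0,0]],[[-1,0,0],[0,0,0]],[[-1,0,0],[0,0,0]],[[-0.5,0,0],[0,0,0]],[[0,0,0],[0,0,0]]]'

```text
time: 2.6
tool_pos: [0.3986, 0.0658, 0.2266]
tool_rot: [-3.141, -0.0, 1.539]
contact_force: [-0.2, -0.5, -0.2]
opening: 0.0412
grip_force: 0.0
```

```bash
python3 - <<'E'
from h import *
s=robot.observe(); print(s["time"],s["tool_pos"],s["tool_rot"],s["contact_force"],s["opening"])
c=cal("wrist"); i,d=read_camera("wrist"); cv2.imwrite("pics/w1.png",i); np.savez("pics/w1.npz",i=i,d=d,K=c[0],R=c[1],t=c[2])
E
```

```text
2.6 [0.39859616 0.06580471 0.22663003] [-3.14140682e+00 -2.69752804e-04  1.53879144e+00] [-0.20193134 -0.47762153 -0.15815158] 0.041167460104528146
```

View pics/w1.png

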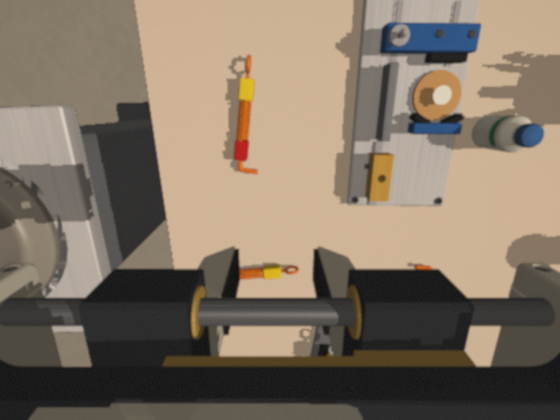

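The holder is visible, with the hole at px (381,178) and the post head at (401,34).

```bash
python3 - <<'E'
from h import *
z=np.load("pics/w1.npz"); i,d=z["i"],z["d"]; c=(z["K"],z["R"],z["t"])
hsv=cv2.cvtColor(i,cv2.COLOR_BGR2HSV); P=pts(d,c)
m=cv2.inRange(hsv,(12,120,60),(30,255,255)); w=np.zeros_like(m); w[145:210,360:400]=255; m&=w
q=np.argwhere(m)[:,::-1].astype(np.float32); r=cv2.minAreaRect(q); print("brass px",r)
b=[ray(*p,.034,c)[:2] for p in cv2.boxPoints(r)]; print(np.round(b,4),np.mean(b,0))
g=cv2.cvtColor(i,cv2.COLOR_BGR2GRAY).astype(float)
def dark(u0,u1,v0,v1,thr):
    s=g[v0:v1,u0:u1]; wt=np.clip(thr-s,0,None); v,u=np.mgrid[v0:v1,u0:u1]; return (wt*u).sum()/wt.sum(),(wt*v).sum()/wt.sum()
print(g[172:185,374:389].astype(int))
h=dark(375,388,172,185,60); print(h,"hole",ray(*h,.034,c)); 
# post head: grey circle
m=cv2.inRange(hsv,(0,0,60),(180,90,255)); w[:]=0; w[20:50,386:415]=255; m&=w
v,u=np.nonzero(m); print("post",len(u),u.min(),u.max(),v.min(),v.max(),P[v,u][:,2].max(), ray((u.min()+u.max())/2,(v.min()+v.max())/2,.0395,c))
E
```

```text
brass px ((379.1095886230469, 176.95889282226562), (22.716598510742188, 47.736263275146484), 6.009005546569824)
[[0.5021 0.0435]
 [0.5045 0.0986]
 [0.5299 0.0952]
 [0.5287 0.0398]] [0.51631871 0.06929443]
[[141 141 142 143 143 146 144 146 145 145 144 145 142 144 143]
 [139 143 143 145 145 144 141 141 141 139 141 143 142 142 143]
 [141 142 144 142 141 137 130 122 120 126 132 139 140 143 143]
 [142 143 142 141 132 120 104  95  92  97 116 131 139 142 144]
 [142 144 142 135 120  99  81  71  69  74  93 115 133 141 143]
 [141 143 140 126 104  81  69  63  62  63  77 105 128 138 142]
 [142 141 139 120  94  74  68  66  64  63  74 100 128 141 142]
 [142 141 138 121  97  75  67  68  67  68  82 107 132 139 145]
 [142 143 142 131 107  84  73  70  70  79  94 118 137 139 142]
 [143 143 142 138 123 104  91  86  91 101 116 131 139 141 143]
 [142 141 145 143 138 125 116 112 116 122 134 140 141 143 146]
 [144 143 145 144 145 139 136 132 135 137 141 142 143 143 145]
 [143 142 142 144 146 144 144 142 143 144 143 142 142 145 144]]
(np.float64(nan), np.float64(nan)) hole [nan nan nan]
post 540 386 414 20 46 0.3853122901141048 [0.52481689 0.2149859  0.0395    ]<stdin>:9: RuntimeWarning: invalid value encountered in scalar divide
```

send_rows --plan '[[[-1,0.2,0.3],[0,0,0.1]],[[-1,0.1,0.3],[0,0,0.009]],[[-1,0,0.3],[0,0,0]],[[-1,0,0.3],[0,0,0]],[[-1,0,0.3],[0,0,0]],[[-1,0,0.2],[0,0,0]],[[-1,0,0],[0,0,0]],[[-1,0,0],[0,0,0]],[[-1,0,0],[0,0,0]],[[-1,0,0],[0,0,0]]]'

```text
time: 3.9
tool_pos: [0.3609, -0.1801, 0.1842]
tool_rot: [3.141, -0.0, 1.37]
contact_force: [0.2, -0.9, -0.1]
opening: 0.0415
grip_force: 0.0
```

send_rows --plan '[[[-0.5,0.86,0.4],[0,0,0]],[[-0.5,0.86,0.4],[0,0,0]],[[-0.5,0.86,0.4],[0,0,0]],[[-0.5,0.86,0.4],[0,0,0]],[[-0.5,0.86,0.4],[0,0,0]],[[0,0,0.4],[0,0,0]],[[0,0,0],[0,0,0]],[[0,0,0],[0,0,0]],[[0,0,0],[0,0,0]],[[0,0,0],[0,0,0]]]'

```text
time: 5.15
tool_pos: [0.4534, -0.2627, 0.1247]
tool_rot: [3.141, 0.0, 1.369]
contact_force: [0.4, 0.1, -0.2]
opening: 0.0409
grip_force: 0.0
```

```bash
python3 - <<'E'
from h import *
z=np.load("pics/w1.npz"); i1=z["i"]; c1=(z["K"],z["R"],z["t"]); g=cv2.cvtColor(i1,cv2.COLOR_BGR2GRAY).astype(float)
v,u=np.mgrid[172:185,374:389]; w=np.clip(115-g[172:185,374:389],0,None); h=((w*u).sum()/w.sum(),(w*v).sum()/w.sum()); print("hole",h,ray(*h,.034,c1))
s=robot.observe(); print(s["time"],s["tool_pos"],s["tool_rot"])
c=cal("wrist"); i,d=read_camera("wrist"); np.savez("pics/w2.npz",i=i,d=d)
hsv=cv2.cvtColor(i,cv2.COLOR_BGR2HSV); P=pts(d,c)
for n,m in(("red",cv2.inRange(hsv,(0,190,60),(5,255,255))|cv2.inRange(hsv,(174,190,60),(180,255,255))),("yel",cv2.inRange(hsv,(24,150,60),(35,255,255)))):
    k,l,st,ce=cv2.connectedComponentsWithStats(m)
    for j in range(1,k):
        if st[j,4]>300: 
            q=np.argwhere(l==j)[:,::-1].astype(np.float32); print(n,st[j],ce[j],ray(*ce[j],.042,c),cv2.minAreaRect(q),np.median(P[l==j],0))
cv2.imwrite("pics/w2.png",np.vstack([i]))
E
```

```text
hole (np.float64(381.4205298013245), np.float64(178.09602649006624)) [0.51905959 0.06854654 0.034     ]
5.15 [ 0.45339116 -0.26273364  0.12468478] [3.14083608e+00 2.84463688e-04 1.36906675e+00]
red [268 201  19  27 409] [277.00488998 213.48166259] [ 0.45428343 -0.26140193  0.042     ] ((277.5862121582031, 213.53451538085938), (26.242372512817383, 17.35650634765625), 85.2363510131836) [ 0.45421818 -0.26094721  0.04265915]
yel [412  23  24  35 463] [425.93952484  39.83801296] [ 0.58004592 -0.15775612  0.042     ] ((423.5, 40.0), (34.0, 23.0), 90.0) [ 0.59262221 -0.15513678  0.01666029]
yel [267 114  20  30 355] [277.30140845 128.14084507] [ 0.46789989 -0.19525582  0.042     ] ((276.5, 128.5), (29.0, 19.0), 90.0) [ 0.46784458 -0.19477313  0.04259838]
```

View pics/w2.png

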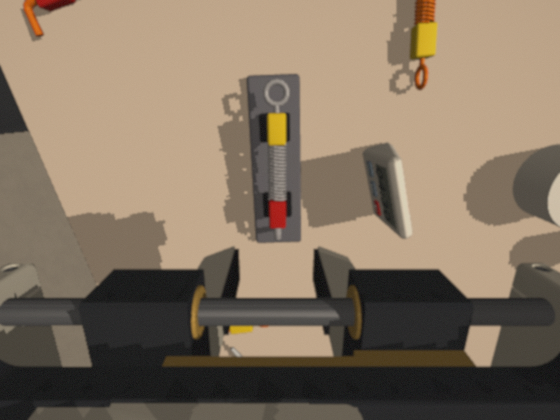

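The sleeve lies right between the fingers: red at px (277,213), yellow at (277,128). I'll descend and grip.

send_rows --plan '[[[0.05,0,0.7],[0,0,0]],[[0,0,0.7],[0,0,0]],[[0,0,0.7],[0,0,0]],[[0,0,0.7],[0,0,0]],[[0,0,0.7],[0,0,0]],[[0,0,0.33],[0,0,0]],[[0,0,0],[0,0,0]],[[0,0,0],[0,0,0]],[[0,0,0],[0,0,0]],[[0,0,0],[0,0,0]]]'

```text
time: 6.45
tool_pos: [0.4539, -0.2617, 0.0289]
tool_rot: [3.141, 0.0, 1.369]
contact_force: [0.0, 0.6, 0.2]
opening: 0.0414
grip_force: 0.0
```

send_rows --plan '[[[0,0,0],[0,0,0]],[[0,0,0],[0,0,0]],[[0,0,0],[0,0,0]],[[0,0,0],[0,0,0]],[[0,0,0],[0,0,0]],[[0,0,0],[0,0,0]],[[0,0,-0.5],[0,0,0]],[[0,0,-1],[0,0,0]],[[0,0,-1],[0,0,0]],[[0,0,-0.5],[0,0,0]]]' --gripper -1 --force 25

```text
time: 7.7
tool_pos: [0.4542, -0.2619, 0.1054]
tool_rot: [3.139, 0.001, 1.369]
contact_force: [-0.3, -0.6, -1.4]
opening: 0.014
grip_force: 25.0
```

```bash
python3 - <<'E'
from h import *
s=robot.observe(); print(s["time"],s["tool_pos"],s["tool_rot"],s["contact_force"],s["opening"],s["grip_force"])
c=cal("wrist"); i,d=read_camera("wrist"); np.savez("pics/w3.npz",i=i,d=d)
cv2.imwrite("pics/w3.png",i)
E
```

```text
7.7 [ 0.45418222 -0.26193701  0.10535427] [3.13926442e+00 1.05232586e-03 1.36910876e+00] [-0.33848881 -0.64732216 -1.40054693] 0.01399034722094531 24.99613344669342
```

View pics/w3.png

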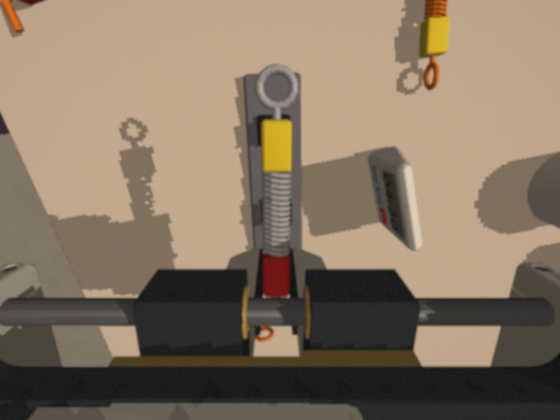

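send_rows --plan '[[[0,0,0],[0,0,-0.102]],[[1,0.15,0],[0,0,0]],[[1,0.15,0],[0,0,0]],[[1,0.15,0],[0,0,0]],[[1,0.15,0],[0,0,0]],[[1,0.15,0],[0,0,0]],[[1,0.15,0],[0,0,0]],[[1,0.15,0],[0,0,0]],[[1,0.15,0],[0,0,0]],[[1,0.15,0],[0,0,0]]]'

```text
time: 9.0
tool_pos: [0.4964, -0.0372, 0.103]
tool_rot: [-3.141, -0.0, 1.529]
contact_force: [-0.4, 0.4, -0.5]
opening: 0.0138
grip_force: 25.0
```

send_rows --plan '[[[1,0.15,0],[0,0,0]],[[1,0.15,0],[0,0,0]],[[1,0.15,0],[0,0,0]],[[1,0.15,0],[0,0,0]],[[0.8,0.1,0],[0,0,0]],[[0.46,0,0.5],[0,0,0]],[[0,0,0.5],[0,0,0]],[[0,0,0.5],[0,0,0]],[[0,0,0],[0,0,0]],[[0,0,0],[0,0,0]]]'

```text
time: 10.25
tool_pos: [0.5198, 0.092, 0.066]
tool_rot: [3.141, -0.0, 1.529]
contact_force: [0.1, -0.8, -0.2]
opening: 0.0135
grip_force: 25.0
```

```bash
python3 - <<'E'
from h import *
s=robot.observe(); print(s["time"],s["tool_pos"],s["tool_rot"],s["contact_force"],s["opening"],s["grip_force"])
i,d=read_camera("top"); i2,d2=read_camera("side"); np.savez("pics/t4.npz",i=i,d=d,i2=i2,d2=d2)
a=cv2.resize(i[170:240,170:270],(500,350),interpolation=cv2.INTER_CUBIC)
cs=cal("side"); p=proj([.52,.07,.035],cs).astype(int); print(p)
b=cv2.resize(i2[p[1]-45:p[1]+35,p[0]-30:p[0]+40],None,fx=4.375,fy=4.375,interpolation=cv2.INTER_CUBIC)
cv2.imwrite("pics/t4.png",b)
c=cal("wrist"); i,d=read_camera("wrist"); np.savez("pics/w4.npz",i=i,d=d); cv2.imwrite("pics/w4.png",np.hstack([i[:350],b[:,:240]])if b.shape[0]==350 else i)
E
```

```text
10.25 [0.51981995 0.09203436 0.06602354] [ 3.14142310e+00 -2.20325425e-05  1.52853533e+00] [ 0.13308338 -0.7686628  -0.2397599 ] 0.013515179413450753 24.996016323566437
[272 212]
```

View pics/w4.png

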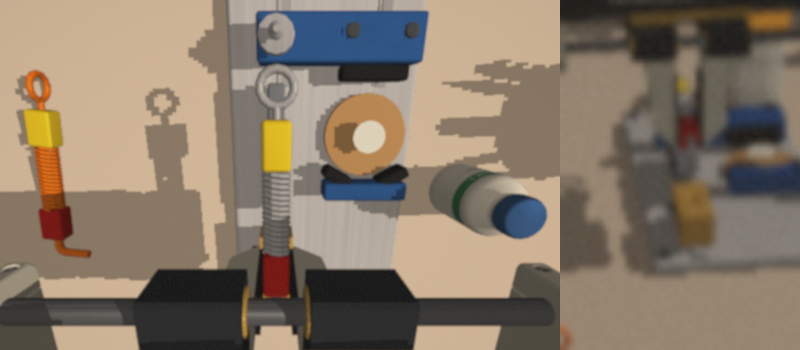

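The spring is in line with the lane. The eye (277,88) lies just short of the post (276,32).

send_rows --plan '[[[0,0.03,0.2],[0,0,0]],[[0,0,0.2],[0,0,0]],[[0,0,0.1],[0,0,0]],[[0,0,0.06],[0,0,0]],[[0,0,0.04],[0,0,0]],[[0,0,0.04],[0,0,0]],[[0,0,0.04],[0,0,0]],[[0,0,0.04],[0,0,0]],[[0,0,0],[0,0,0]],[[0,0,0],[0,0,0]]]'

```text
time: 11.65
tool_pos: [0.5204, 0.0925, 0.048]
tool_rot: [3.142, -0.0, 1.529]
contact_force: [-0.5, 0.3, -1.7]
opening: 0.0139
grip_force: 25.0
```

```bash
python3 - <<'E'
from h import *
s=robot.observe(); print(s["time"],s["tool_pos"],s["contact_force"],s["torque"])
c=cal("wrist"); i,d=read_camera("wrist"); np.savez("pics/w5.npz",i=i,d=d,K=c[0],R=c[1],t=c[2])
g=cv2.cvtColor(i,cv2.COLOR_BGR2GRAY); P=pts(d,c)
hs=cv2.cvtColor(i,cv2.COLOR_BGR2HSV); m=cv2.inRange(hs,(0,0,90),(180,60,255)); w=np.zeros_like(m); w[0:120,255:300]=255; m&=w
k,l,st,ce=cv2.connectedComponentsWithStats(m)
for j in range(1,k):
    if st[j,4]>60: print(st[j],ce[j],P[l==j].mean(0),np.percentile(P[l==j][:,2],[5,50,95]))
E
```

```text
11.65 [0.52040814 0.09250559 0.0479978 ] [-0.47010953  0.3013377  -1.67688472] [-0.13315927  0.04743186 -0.02944738]
[ 255    0   42   50 1577] [275.24920736  24.90805327] [0.52472032 0.2129715  0.04235908] [0.0351753  0.0404136  0.05163914]
[ 255   58   45   62 2543] [276.9425875   90.71765631] [0.52449132 0.18454303 0.03530924] [0.01007229 0.03490299 0.05614758]
```

Tip at 31 mm with no force, so it has already entered the hole. I'll keep going down gently.

send_rows --plan '[[[0,0,0.06],[0,0,0]],[[0,0,0.06],[0,0,0]],[[0,0,0.06],[0,0,0]],[[0,0,0.06],[0,0,0]],[[0,0,0.04],[0,0,0]],[[0,0,0.04],[0,0,0]],[[0,0,0.04],[0,0,0]],[[0,0,0.04],[0,0,0]],[[0,0,0],[0,0,0]],[[0,0,0],[0,0,0]]]'

```text
time: 12.95
tool_pos: [0.5204, 0.0925, 0.038]
tool_rot: [3.142, -0.0, 1.529]
contact_force: [0.7, 0.0, -0.4]
opening: 0.0144
grip_force: 25.0
```

```bash
python3 - <<'E'
from h import *
s=robot.observe(); print(s["time"],s["tool_pos"],s["contact_force"],s["torque"],s["opening"])
c=cal("wrist"); i,d=read_camera("wrist"); np.savez("pics/w6.npz",i=i,d=d,K=c[0],R=c[1],t=c[2])
P=pts(d,c); hs=cv2.cvtColor(i,cv2.COLOR_BGR2HSV)
for n,m in(("red",cv2.inRange(hs,(0,190,60),(5,255,255))),("yel",cv2.inRange(hs,(24,150,60),(35,255,255)))):
    w=np.zeros_like(m); w[:320,240:310]=255; q=P[(m&w)>0]; print(n,len(q),np.median(q,0))
E
```

```text
12.95 [0.52040758 0.09251132 0.03800396] [ 0.71525321  0.04091791 -0.38275413] [-0.09539484  0.06766044  0.07807282] 0.014419220474945158
red 975 [0.52001083 0.0930034  0.05207484]
yel 1247 [0.52339932 0.16043907 0.05188886]
```

send_rows --plan '[[[0,0,0.04],[0,0,0]],[[0,0,0],[0,0,0]],[[0,0,0],[0,0,0]],[[0,0,0],[0,0,0]],[[0,0,-0.3],[0,0,0]],[[0,0,-0.5],[0,0,0]],[[0,0,0],[0,0,0]],[[0,0,0],[0,0,0]],[[0,0,0],[0,0,0]],[[0,0,0],[0,0,0]]]' --gripper -0.1

```text
time: 14.25
tool_pos: [0.5202, 0.0925, 0.0567]
tool_rot: [-3.141, -0.0, 1.529]
contact_force: [0.1, 0.5, 0.4]
opening: 0.041
grip_force: 0.0
```

```bash
python3 - <<'E'
from h import *
s=robot.observe(); print(s["time"],s["tool_pos"],s["contact_force"],s["opening"])
c=cal("wrist"); i,d=read_camera("wrist"); np.savez("pics/w7.npz",i=i,d=d,K=c[0],R=c[1],t=c[2])
cv2.imwrite("pics/w7.png",i)
P=pts(d,c); hs=cv2.cvtColor(i,cv2.COLOR_BGR2HSV)
for n,m in(("red",cv2.inRange(hs,(0,190,60),(5,255,255))),("yel",cv2.inRange(hs,(24,150,60),(35,255,255)))):
    w=np.zeros_like(m); w[:320,235:315]=255; q=P[(m&w)>0]; print(n,len(q),np.median(q,0))
E
```

```text
14.25 [0.5201952  0.09249701 0.05670304] [0.08864744 0.49436044 0.38203411] 0.041035284876616174
red 721 [0.51996265 0.09321859 0.05064715]
yel 954 [0.52348876 0.16022435 0.05068581]
```

View pics/w7.png

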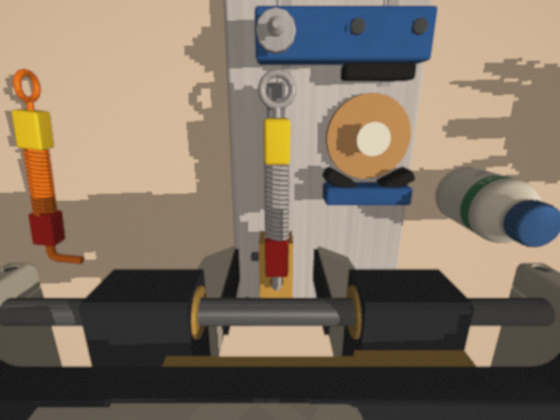

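Released: the spring lies hooked on the rail (sleeve tops 50.7 mm, so axis about 42.5 mm). The eye is at px (277,89) and the post head at (277,28). Next I grip the yellow sleeve.

send_rows --plan '[[[0.9,0,0],[0,0,0]],[[0.9,0,0],[0,0,0]],[[0.9,0,0],[0,0,0]],[[0,0,0.3],[0,0,0]],[[0,0,0.3],[0,0,0]],[[0,0,0.14],[0,0,0]],[[0,0,0],[0,0,0]],[[0,0,0],[0,0,0]],[[0,0,0],[0,0,0]],[[0,0,0],[0,0,0]]]'

```text
time: 15.55
tool_pos: [0.5233, 0.1599, 0.0387]
tool_rot: [3.141, -0.0, 1.529]
contact_force: [0.6, 0.4, 0.6]
opening: 0.0413
grip_force: 0.0
```

send_rows --plan '[[[0,0,0],[0,0,0]],[[0,0,0],[0,0,0]],[[0,0,0],[0,0,0]],[[0,0,0],[0,0,0]],[[0,0,0],[0,0,0]],[[0,0,0],[0,0,0]],[[0,0,0],[0,0,0]],[[0,0,0],[0,0,0]],[[0,0,0],[0,0,0]],[[0,0,0],[0,0,0]]]' --gripper -1 --force 45

```text
time: 16.8
tool_pos: [0.5232, 0.16, 0.0385]
tool_rot: [3.141, -0.0, 1.529]
contact_force: [0.1, 0.6, -0.0]
opening: 0.0135
grip_force: 45.0
```

```bash
python3 - <<'E'
from h import *
s=robot.observe(); print(s["time"],s["tool_pos"],s["contact_force"],s["opening"])
z=np.load("pics/w7.npz"); i=z["i"];c=(z["K"],z["R"],z["t"])
def circ(g,x0,x1,y0,y1,rmin,rmax,p2=15):
    s=cv2.resize(g[y0:y1,x0:x1],None,fx=4,fy=4,interpolation=cv2.INTER_CUBIC)
    q=cv2.HoughCircles(s,cv2.HOUGH_GRADIENT,1,200,param1=120,param2=p2,minRadius=rmin*4,maxRadius=rmax*4)
    return None if q is None else (q[0,0,0]/4+x0-.4,q[0,0,1]/4+y0-.4,q[0,0,2]/4)
g=cv2.cvtColor(i,cv2.COLOR_BGR2GRAY)
e=circ(g,250,305,60,115,12,24);p=circ(g,250,305,2,58,14,26)
print("eye",e,ray(e[0],e[1],.0425,c),"post shoulder",p,ray(p[0],p[1],.0395,c))
i,d=read_camera("wrist"); c=cal("wrist"); np.savez("pics/w8.npz",i=i,d=d,K=c[0],R=c[1],t=c[2]); cv2.imwrite("pics/w8.png",i)
E
```

```text
16.8 [0.52320961 0.15995324 0.0384821 ] [ 0.14347177  0.59307467 -0.03555548] 0.013481023184776886Traceback (most recent call last):
  File "<stdin>", line 10, in <module>
TypeError: 'NoneType' object is not subscriptable
```

```bash
cat >> h.py <<'E'
def fit(P,sel):
    (x,y),r=cv2.minEnclosingCircle(P[sel][:,:2].astype(np.float32)); return np.round([x,y,r,sel.sum(),np.median(P[sel][:,2])],4)
E
python3 - <<'E'
from h import *
for f in("w5","w7","now"):
    if f=="now":
        c=cal("wrist"); i,d=read_camera("wrist"); np.savez("pics/w8.npz",i=i,d=d,K=c[0],R=c[1],t=c[2])
    else: z=np.load(f"pics/{f}.npz"); c=(z["K"],z["R"],z["t"]); d=z["d"]
    P=pts(d,c); X,Y,Z=P[...,0],P[...,1],P[...,2]; A=(abs(X-.5235)<.016)
    print(f,"head",fit(P,A&(Z>.0485)&(Z<.055)&(Y>.2)&(Y<.225)),"shoulder",fit(P,A&(Z>.0385)&(Z<.0425)&(Y>.200)&(Y<.235)),
     "eye",fit(P,A&(abs(Z-.0445)<.003)&(Y>.175)&(Y<.197)) if f!="w5" else "")
E
```

```text
w5 head [5.246e-01 2.126e-01 4.100e-03 3.070e+02 5.070e-02] shoulder [5.243e-01 2.132e-01 1.020e-02 1.208e+03 4.020e-02] eye 
w7 head [5.247e-01 2.099e-01 2.500e-03 2.680e+02 5.060e-02] shoulder [5.245e-01 2.131e-01 1.000e-02 1.086e+03 4.020e-02] eye [5.239e-01 1.851e-01 1.010e-02 8.040e+02 4.430e-02]
now head [5.246e-01 2.124e-01 4.100e-03 2.240e+02 5.060e-02] shoulder [5.247e-01 2.134e-01 1.020e-02 9.110e+02 4.010e-02] eye [5.236e-01 1.851e-01 1.010e-02 6.980e+02 4.430e-02]
```

Post axis is at (.5246,.2130), with radii 4.1 and 10.2 mm as specified. The eye is at about (.5238,.1855), so it needs about 27.6 mm of stretch. I'll pull 5 mm level, then lift and pitch 6°.

send_rows --plan '[[[0.1,0,0],[0,0,0]],[[0.1,0,0],[0,0,0]],[[0,0,0],[0,0,0]],[[0,0,-0.1],[0,0.017,0]],[[0,0,-0.1],[0,0.017,0]],[[0,0,-0.1],[0,0.017,0]],[[0,0,-0.1],[0,0.016,0]],[[0,0,-0.09],[0,0,0]],[[0,0,0],[0,0,0]],[[0,0,0],[0,0,0]]]'

```text
time: 18.1
tool_pos: [0.5233, 0.1644, 0.0506]
tool_rot: [-3.141, -0.105, 1.53]
contact_force: [-0.2, -3.9, -1.1]
opening: 0.0135
grip_force: 45.0
```

```bash
python3 - <<'E'
from h import *
s=robot.observe(); print(s["time"],s["tool_pos"],s["tool_rot"],s["contact_force"],s["opening"])
c=cal("wrist"); i,d=read_camera("wrist"); np.savez("pics/w9.npz",i=i,d=d,K=c[0],R=c[1],t=c[2])
P=pts(d,c); X,Y,Z=P[...,0],P[...,1],P[...,2]; A=(abs(X-.5235)<.016)
print("head",fit(P,A&(Z>.0485)&(Z<.053)&(Y>.206)&(Y<.225)),"eye",fit(P,A&(abs(Z-.0595)<.004)&(Y>.178)&(Y<.204)))
E
```

```text
18.1 [0.52326146 0.16440536 0.05060054] [-3.14142807 -0.10504447  1.52956751] [-0.24503753 -3.9463445  -1.14112255] 0.013542094985857093
head [5.244e-01 2.132e-01 4.200e-03 1.770e+02 5.070e-02] eye [5.240e-01 1.885e-01 1.060e-02 7.110e+02 5.900e-02]
```

send_rows --plan '[[[0.16,0,0.017],[0,0,0]],[[0.16,0,0.017],[0,0,0]],[[0.16,0,0.017],[0,0,0]],[[0.16,0,0.017],[0,0,0]],[[0.16,0,0.017],[0,0,0]],[[0.15,0,0.015],[0,0,0]],[[0,0,0],[0,0,0]],[[0,0,0],[0,0,0]],[[0,0,0],[0,0,0]],[[0,0,0],[0,0,0]]]'

```text
time: 19.4
tool_pos: [0.524, 0.1876, 0.0503]
tool_rot: [-3.141, -0.104, 1.53]
contact_force: [-0.4, -8.0, -2.6]
opening: 0.0137
grip_force: 45.0
```

```bash
python3 - <<'E'
from h import *
s=robot.observe(); print(s["time"],s["tool_pos"],s["tool_rot"],s["contact_force"],s["opening"])
c=cal("wrist"); i,d=read_camera("wrist"); np.savez("pics/w10.npz",i=i,d=d,K=c[0],R=c[1],t=c[2])
P=pts(d,c); X,Y,Z=P[...,0],P[...,1],P[...,2]; A=(abs(X-.5245)<.016)
print("head",fit(P,A&(Z>.0485)&(Z<.053)&(Y>.206)&(Y<.225)),"eye",fit(P,A&(Z>.055)&(Z<.063)&(Y>.203)&(Y<.23)))
hs=cv2.cvtColor(i,cv2.COLOR_BGR2HSV)
p=proj([.5246,.213,.05],c).astype(int); print(p)
cv2.imwrite("pics/w10.png",cv2.resize(i[max(p[1]-60,0):p[1]+60,p[0]-80:p[0]+80],None,fx=4,fy=4,interpolation=cv2.INTER_CUBIC))
E
```

```text
19.4 [0.524041   0.18759867 0.05034704] [-3.14077474 -0.10389866  1.52972432] [-0.35933347 -8.0422882  -2.60362105] 0.013740737148553657
head [5.245e-01 2.130e-01 4.000e-03 1.380e+02 5.090e-02] eye [5.244e-01 2.124e-01 1.000e-02 6.840e+02 5.860e-02]
[275 220]
```

View pics/w10.png

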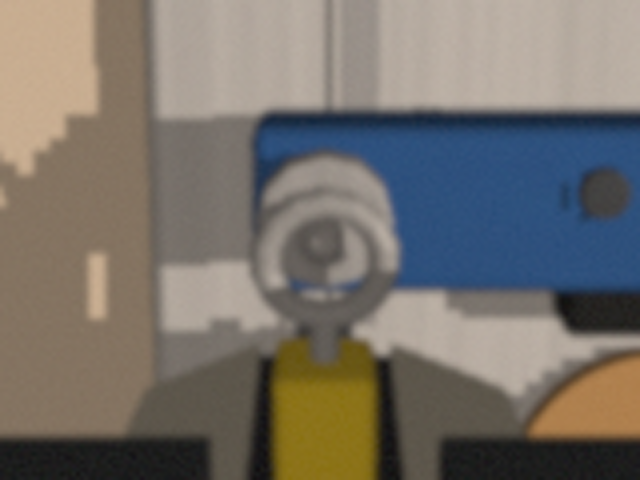

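The eye (.5244,.2124, outer radius 10.0) sits concentric over the post head (.5245,.2130). The tension is 8 N, so the hook is holding. I'll lower it and un-pitch.

send_rows --plan '[[[-0.003,0,0.08],[0,0,0]],[[-0.003,0,0.08],[0,0,0]],[[-0.003,0,0.08],[0,0,0]],[[-0.003,0,0.08],[0,0,0]],[[-0.01,0,0.038],[0,-0.0167,0]],[[-0.01,0,0.038],[0,-0.0167,0]],[[-0.005,0,0.038],[0,-0.0167,0]],[[0,0,0.038],[0,-0.0165,0]],[[0,0,0],[0,0,0]],[[0,0,0],[0,0,0]]]'

```text
time: 20.7
tool_pos: [0.524, 0.1879, 0.0387]
tool_rot: [-3.141, 0.001, 1.53]
contact_force: [0.2, -8.3, -1.5]
opening: 0.0134
grip_force: 45.0
```

```bash
python3 - <<'E'
from h import *
s=robot.observe(); print(s["time"],s["tool_pos"],s["tool_rot"],s["contact_force"],s["opening"])
c=cal("wrist"); i,d=read_camera("wrist"); np.savez("pics/w11.npz",i=i,d=d,K=c[0],R=c[1],t=c[2])
P=pts(d,c); X,Y,Z=P[...,0],P[...,1],P[...,2]; A=(abs(X-.5245)<.016)
print("head",fit(P,A&(Z>.0485)&(Z<.053)&(Y>.203)&(Y<.225)),"eye",fit(P,A&(Z>.0415)&(Z<.047)&(Y>.203)&(Y<.23)))
E
```

```text
20.7 [0.52400698 0.18793793 0.03867298] [-3.14065897e+00  7.22371301e-04  1.53002923e+00] [ 0.24722476 -8.32621451 -1.54756946] 0.013399932587182653
head [5.245e-01 2.129e-01 4.200e-03 1.890e+02 5.050e-02] eye [5.242e-01 2.132e-01 1.020e-02 7.050e+02 4.450e-02]
```

The eye is on the neck, below the head. I'll ease it back so the spring draws the jaw in, then release.

send_rows --plan '[[[-0.045,0,0],[0,0,0]],[[-0.045,0,0],[0,0,0]],[[-0.045,0,0],[0,0,0]],[[-0.045,0,0],[0,0,0]],[[-0.045,0,0],[0,0,0]],[[-0.045,0,0],[0,0,0]],[[-0.045,0,0],[0,0,0]],[[-0.045,0,0],[0,0,0]],[[0,0,0],[0,0,0]],[[0,0,0],[0,0,0]]]'

```text
time: 22.0
tool_pos: [0.5238, 0.1793, 0.0388]
tool_rot: [-3.141, -0.001, 1.529]
contact_force: [-0.2, -4.6, -2.0]
opening: 0.0138
grip_force: 45.0
```

send_rows --plan '[[[0,0,0],[0,0,0]],[[0,0,0],[0,0,0]],[[0,0,0],[0,0,0]],[[0,0,0],[0,0,0]],[[0,0,-0.3],[0,0,0]],[[0,0,-0.5],[0,0,0]],[[0,0,-0.7],[0,0,0]],[[0,0,0],[0,0,0]],[[0,0,0],[0,0,0]],[[0,0,0],[0,0,0]]]' --gripper -0.1

```text
time: 23.25
tool_pos: [0.5236, 0.1792, 0.0758]
tool_rot: [-3.14, -0.0, 1.529]
contact_force: [0.4, 0.3, 0.2]
opening: 0.0414
grip_force: 0.0
```

```bash
python3 - <<'E'
from h import *
s=robot.observe(); print(s["time"],s["tool_pos"],s["contact_force"],s["opening"])
c=cal("wrist"); i,d=read_camera("wrist"); cv2.imwrite("pics/w12.png",i)
P=pts(d,c); X,Y,Z=P[...,0],P[...,1],P[...,2]; A=(abs(X-.5245)<.016)
print("head",fit(P,A&(Z>.0485)&(Z<.053)&(Y>.195)&(Y<.225)),"eye",fit(P,A&(Z>.0415)&(Z<.047)&(Y>.193)&(Y<.23)))
i,d=read_camera("top"); c=cal("top"); hs=cv2.cvtColor(i,cv2.COLOR_BGR2HSV); P=pts(d,c)
m=cv2.inRange(hs,(0,190,60),(5,255,255)); q=P[m>0]; k=(abs(q[:,0]-.52)<.03)&(abs(q[:,1]-.093)<.04); print("red",k.sum(),np.median(q[k],0) if k.any() else "")
E
```

```text
23.25 [0.52357365 0.17920982 0.07581265] [0.35600414 0.34195214 0.18536264] 0.0413506936829746
head [5.241e-01 2.064e-01 4.100e-03 1.320e+02 5.070e-02] eye [5.242e-01 2.033e-01 1.020e-02 4.780e+02 4.460e-02]
red 33 [0.51829554 0.09268553 0.04982928]
```

View pics/w12.png

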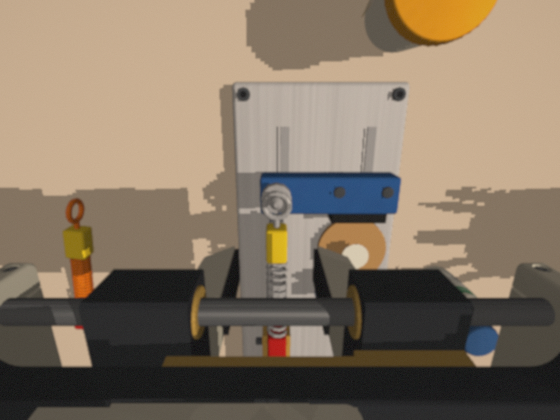

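The eye sits against the neck (3 mm off the post axis, as expected under tension). The jaw moved about 6.6 mm to shut, and the hook is fully down. The robot is clear.

```bash
python3 -c "
from cell import robot
print(robot.hand_in())"
```

```text
the job is handed in; nothing more can be done
None
```

The job is handed in, with no verdict returned: at my last look the hook was fully down in the anchor hole, the eye was round the post's neck, and the spring had pulled the jaw about 6.6 mm, leaving it shut to within my measurement error of about 1 mm (23 s used).

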